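# Flip the mended lamp's flag to green

## Robot

A 6-joint arm with a two-finger parallel gripper is mounted at the origin on the work surface. World frame = base frame: x ahead of the robot, y to its left, z up, the work surface at z = 0. Lengths are in m, angles in rad, forces in N, time in s.
With the tool pointing down it reaches from about 0.3 to 0.75 m from the base axis. Payload 8.5 kg.
Tool frame: the origin (TCP) lies on the centre line of the jaws, within the pads' length; the fingertips stand 8 mm ahead of it and the grasp point (between the pads) lies 11 mm behind it (nose_length is the z of the fingertips in the tool frame, in m); z points along the fingers, y is the line along which they close (so a half turn about z gives the same grasp; the last joint's range is limited). The gripper opens to 85 mm and grips with 20 to 120 N. Pads are 22 mm wide; open, the fingers measure 114 mm over their backs; the gripper's body (76 mm by 85 mm) begins 54 mm behind the grasp point. The pads swing forward as they close: fully open they stand 13 mm farther back than shut.
Start: joints at [-1.494, 0.381, 1.297, -0, 1.464, -0.215], TCP at [0.158, -0.527, 0.239] pointing down, gripper open.
Joint ranges: [-3.11, 3.11], [-0.89, 2.33], [0.22, 2.48], [-1.42, 4.56], [0.17, 2.85], [-2.88, 2.88]. Speed limits (rad/s): [2.39, 2.39, 3.14, 3.14, 3.14, 3.14].

## Interface

Orientations are given as a unit quaternion [w, x, y, z].
In Python, from station import * gives the robot as it stands. The module is installed in compiled form; this text tells all that it offers. Calls block until the motion is done:
- goto(position, orientation): joint-space move of the TCP to a pose.
- move_l(position, attitude=None, velocity=0.15, force_limit=None): straight line of the TCP; attitude=None keeps the orientation; velocity is the mean speed in m/s. With force_limit (N) it stops when the force on the tool has changed by that much, and returns True; else False.
- move_joints(angles): joint-space move.
- open_gripper() and grasp(): open the fingers fully, or close them until they stop; the grip force is fixed at half the most.
- hold(seconds).
- inverse_kinematics(position, orientation): joint angles nearest the present ones, or None.
- observe(): the state.
- snapshot(name): name is "scene" or "top" or "wrist"; returns the picture (480x640x3 uint8, red, green, blue); there is no depth.
- calibration(name): a dict with "intrinsics" (3x3 intrinsics, pixels), "R" (3x3) and "t" (3): a world point X has camera coordinates R X + t. Camera axes: x right, y down, z forward; pixel columns grow to the right and rows downward; lengths in m; the calibration is good to about 2 mm. A picture is of the moment at which its call begins: read the wrist's pose just before it. calibration takes no time and is no camera call; for the wrist camera it gives the pose at the moment of the call.
A pose or a line that the arm cannot do raises MotionError and nothing moves.
- job_done(): hands the job in; it is judged then, once.
The state is a dict: "time": time; "joints": joint angles; "joint_velocities": joint speeds; "joint_torque": joint torques, N m; "position": TCP position; "orientation": TCP orientation; "ft_force": force on the tool from outside, world axes, zero at the start; "ft_torque": the same for the moment, N m; "finger_gap": finger opening in m; "gripper_force": force on a finger pad.
Only numpy, scipy, OpenCV 4.12 (cv2) and the standard library are available. Lean on these libraries where they do the work, as an engineer would, in place of code of your own. Each camera call takes 0.05 s, during which the arm holds its last target. There are 200 camera calls.

## Task

Three lamps stand on the repair bench, each with a flip-over flag stand between it and the robot, all showing red; one lamp has its amber bulb fitted again and is mended. With the fingertips alone, gently push the flag in front of that lamp right over its pivot so that it lies fully down on the other side showing green, without pinching the flag or lifting or shoving its stand. Leave the other two flags on red, and leave the lamps and everything else on the bench where they are.

Things in the scene. Friction and masses are not known exactly. Their poses are not given: they have to be found in the camera images.
- stand_mended: Flag stand of the mended lamp (the one with the bulb). Dark steel base 160 (x) x 100 (y) x 12 mm, loose, about 1 kg; origin under its centre. Its paddle's hinge lies along the stand's y, 75 mm above the origin, between two cheeks (24 mm long, inner faces at y = +-39 mm, tops at 84 mm). Rest posts (10 mm thick, tops at 72 mm) at x = +-55 mm. Its lamp is 170 mm out on +x, the robot on -x.
- flag_mended (a joint): Flag angle at the mended lamp (the one with the bulb), rad: 0 = paddle level on the stand's -x side, red up; pi/2 = upright; pi = level on the +x side, green up (stops at 0 and pi); starts at 0 to 0.25. The paddle is 70 mm wide, 5 mm thick, reaches 65 mm from the hinge. Hinge friction (0.035 N m) beats its weight: it stays where it is left, so push it all the way.
- tab_mended (a point): Tip centre of the black thumb tab on the flag of the mended lamp (the one with the bulb): 40 mm wide, 50 mm long, 5 mm thick, rising from the hinge square to the red face. Upright (tip 125 mm up) at flag 0, pointing to +x with the paddle upright, hanging under the hinge at pi. Pushing it towards +x with about 3 N raises the paddle.
- lamp_mended: Lamp, loose: turned dark wooden foot 76 mm across, black socket 44 mm across up to 76 mm, with an amber glass bulb (62 mm across) fitted, top at 153 mm; origin at the centre of its underside, z up.
- stand_waiting_a: Flag stand of a lamp without a bulb. Dark steel base 160 (x) x 100 (y) x 12 mm, loose, about 1 kg; origin under its centre. Its paddle's hinge lies along the stand's y, 75 mm above the origin, between two cheeks (24 mm long, inner faces at y = +-39 mm, tops at 84 mm). Rest posts (10 mm thick, tops at 72 mm) at x = +-55 mm. Its lamp is 170 mm out on +x, the robot on -x.
- flag_waiting_a (a joint): Flag angle at a lamp without a bulb, rad: 0 = paddle level on the stand's -x side, red up; pi/2 = upright; pi = level on the +x side, green up (stops at 0 and pi); starts at 0 to 0.25. The paddle is 70 mm wide, 5 mm thick, reaches 65 mm from the hinge. Hinge friction (0.035 N m) beats its weight: it stays where it is left, so push it all the way.
- tab_waiting_a (a point): Tip centre of the black thumb tab on the flag of a lamp without a bulb: 40 mm wide, 50 mm long, 5 mm thick, rising from the hinge square to the red face. Upright (tip 125 mm up) at flag 0, pointing to +x with the paddle upright, hanging under the hinge at pi. Pushing it towards +x with about 3 N raises the paddle.
- lamp_waiting_a: Lamp, loose: turned dark wooden foot 76 mm across, black socket 44 mm across up to 76 mm, empty (no bulb); origin at the centre of its underside, z up.
- stand_waiting_b: Flag stand of the other lamp without a bulb. Dark steel base 160 (x) x 100 (y) x 12 mm, loose, about 1 kg; origin under its centre. Its paddle's hinge lies along the stand's y, 75 mm above the origin, between two cheeks (24 mm long, inner faces at y = +-39 mm, tops at 84 mm). Rest posts (10 mm thick, tops at 72 mm) at x = +-55 mm. Its lamp is 170 mm out on +x, the robot on -x.
- flag_waiting_b (a joint): Flag angle at the other lamp without a bulb, rad: 0 = paddle level on the stand's -x side, red up; pi/2 = upright; pi = level on the +x side, green up (stops at 0 and pi); starts at 0 to 0.25. The paddle is 70 mm wide, 5 mm thick, reaches 65 mm from the hinge. Hinge friction (0.035 N m) beats its weight: it stays where it is left, so push it all the way.
- tab_waiting_b (a point): Tip centre of the black thumb tab on the flag of the other lamp without a bulb: 40 mm wide, 50 mm long, 5 mm thick, rising from the hinge square to the red face. Upright (tip 125 mm up) at flag 0, pointing to +x with the paddle upright, hanging under the hinge at pi. Pushing it towards +x with about 3 N raises the paddle.
- lamp_waiting_b: Lamp, loose: turned dark wooden foot 76 mm across, black socket 44 mm across up to 76 mm, empty (no bulb); origin at the centre of its underside, z up.
- driver_red: Red-handled screwdriver lying on the bench at the far left, clutter; axis along its x.
- driver_blue: Blue-handled screwdriver lying on the bench at the far right, clutter; axis along its x.
- screw_jar: Clear jar with brass cap, 64 mm across, 85 mm tall, at the left, clutter; origin under its centre.
- parts_bowl: Steel bowl 100 mm across, 35 mm tall, at the right, clutter; origin under its centre.
- tape_roll: Black tape roll 90 mm across, 20 mm tall, lying at the right near the robot, clutter; origin under its centre.
Things that resemble listed ones, but are neither listed nor needed, are in the scene too. What is shaped like the stand_waiting_a but pink or yellow is not meant.

How it is judged:
At the end, for the whole second after the job is handed in: The flag at the lamp with the bulb lies on its other side, green up (joint above 3.0 rad), at rest; the other two flags are below 0.4 rad; every stand is within 30 mm of its start and upright; lamps upright, lamps and clutter within 30 mm of their starts (value of joint flag_mended above 3 rad and velocity of joint flag_mended between -0.05 and 0.05 rad/s and value of joint each of flag_waiting_a, flag_waiting_b below 0.4 rad and distance of each of stand_mended, lamp_mended, stand_waiting_a, lamp_waiting_a, stand_waiting_b, lamp_waiting_b, driver_red, driver_blue, screw_jar, parts_bowl, tape_roll from where it was at the start of the episode below 0.03 m and angle between each of stand_mended, stand_waiting_a, stand_waiting_b's own z axis and vertical below 0.05 rad and angle between each of lamp_mended, lamp_waiting_a, lamp_waiting_b's own z axis and vertical below 0.1 rad and linear speed of each of stand_mended, stand_waiting_a, stand_waiting_b below 0.02 m/s); the robot touches nothing.
It fails at once if a flag stand is lifted, tipped over or shoved more than 30 mm (distance of any of stand_mended, stand_waiting_a, stand_waiting_b from where it was at the start of the episode above 0.03 m or height (world z) of any of stand_mended, stand_waiting_a, stand_waiting_b above 0.01 m or angle between any of stand_mended, stand_waiting_a, stand_waiting_b's own z axis and vertical above 0.2 rad).
It fails at once if the flag of a lamp without a bulb is turned (past 0.5 rad) (value of joint any of flag_waiting_a, flag_waiting_b above 0.5 rad).
It fails at once if a lamp is moved more than 30 mm or tipped (distance of any of lamp_mended, lamp_waiting_a, lamp_waiting_b from where it was at the start of the episode above 0.03 m or angle between any of lamp_mended, lamp_waiting_a, lamp_waiting_b's own z axis and vertical above 0.3 rad).
It fails at once if a tool or container on the bench is moved more than 30 mm (distance of any of driver_red, driver_blue, screw_jar, parts_bowl, tape_roll from where it was at the start of the episode above 0.03 m).
It fails at once if the stand with its flag is pinched or pushed with more than 35 N (contact force between the fingers and stand_mended above 35 N).
It also fails if it takes over 48 s, if anything falls off the work surface, if the arm or the gripper's body presses on something with over 40 N, if the wrist force passes 120 N, or if a joint passes its speed limit or range.

## Working session

There is one attempt and no reset: what is moved stays moved. The work goes in short steps, each a Python script; the robot and the scene stay as the last script left them, time stands still between calls to the robot, and variables do not carry over. Pictures are saved under pics/ and viewed, at most 10 in all, crops included, and the job is handed in when it is done.

```bash
mkdir -p pics
python3 - <<'E'
from station import *
import cv2
for n in ("scene","top"):
    cv2.imwrite(f"pics/{n}0.png",snapshot(n)[:,:,::-1])
    c=calibration(n);print(n,c)
s=observe();print(s["time"],s["finger_gap"],s["orientation"])
E
```

```text
scene {'intrinsics': array([[584.72744164,   0.        , 327.45627923],
       [  0.        , 584.72744164, 235.24094544],
       [  0.        ,   0.        ,   1.        ]]), 'R': array([[ 0.27596975,  0.96102357, -0.016565  ],
       [ 0.68586026, -0.20896875, -0.69708519],
       [-0.67337686,  0.18101315, -0.71679693]]), 't': array([-0.11005688, -0.29434499,  2.33044532])}
top {'intrinsics': array([[449.08548189,   0.        , 326.63708486],
       [  0.        , 449.08548189, 236.75275664],
       [  0.        ,   0.        ,   1.        ]]), 'R': array([[ 0.01151212, -0.99963937,  0.02426093],
       [-0.98974468, -0.01484626, -0.14207416],
       [ 0.14238311, -0.02237655, -0.98955866]]), 't': array([-0.04605019,  0.53245601,  1.20954741])}
0.1 0.0853078394170368 [-6.54099520e-04  9.89375893e-01  1.45378521e-01  2.94001050e-05]
```

View pics/scene0.png

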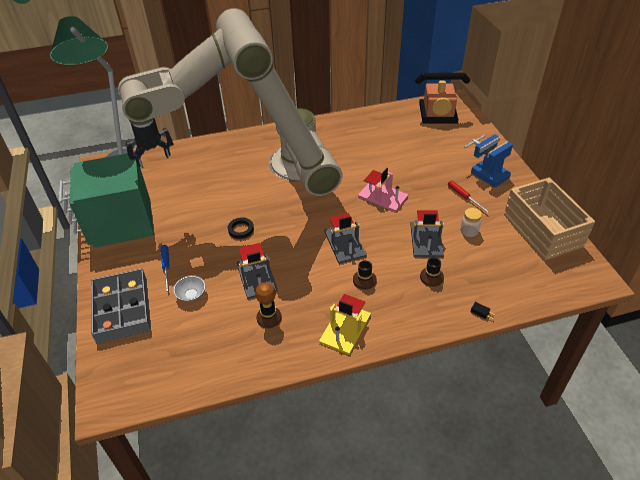

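View pics/top0.png

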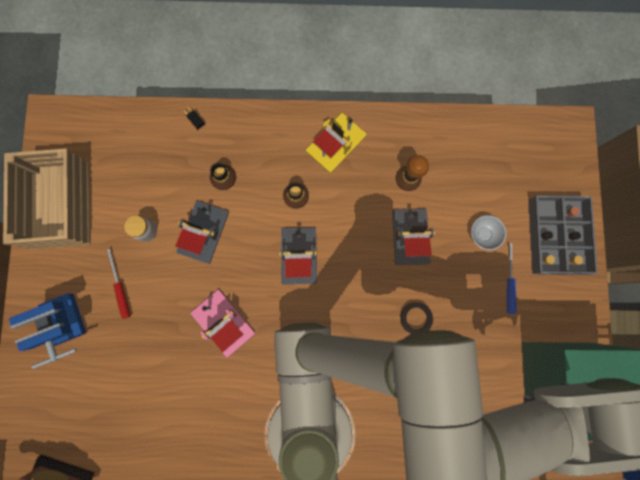

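The bulb lamp is at about (410,170) in the top view, and its stand is at about (412,237). I'll enlarge that area to measure it.

Run:
```python
import cv2
a=cv2.imread("pics/top0.png")[150:275,370:460]
b=cv2.imread("pics/scene0.png")[230:335,225:300]
a=cv2.resize(a,None,fx=4.6,fy=4.6,interpolation=cv2.INTER_CUBIC)
b=cv2.resize(b,None,fx=5,fy=5,interpolation=cv2.INTER_CUBIC)
import numpy as np
c=np.zeros((575,800,3),np.uint8);c[:a.shape[0],:a.shape[1]]=a[:575];c[:b.shape[0],420:420+b.shape[1]]=b
cv2.imwrite("pics/crop1.png",c)
```

```text
(no output)
```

View pics/crop1.png

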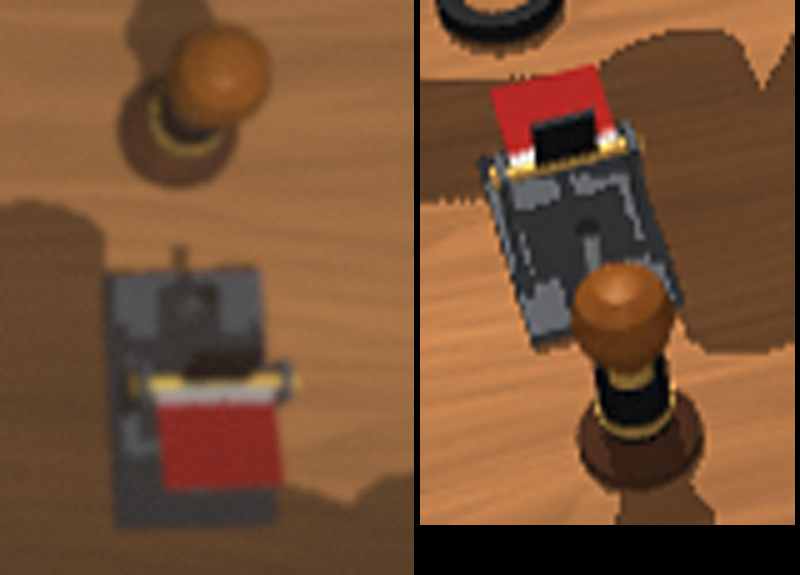

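The crop shows the base corners at (107,275), (260,270), (277,522) and (117,527). The hinge axis runs from (130,384) to (298,381), the tab top is near (225,358), and the lamp foot is at (178,130).

```bash
cat > h.py <<'E'
import numpy as np
from station import *
def ray(n,u,v,z):
    c=calibration(n);R,t=c["R"],c["t"]
    d=R.T@np.linalg.solve(c["intrinsics"],[u,v,1]);o=-R.T@t
    return o+d*(z-o[2])/d[2]
E
python3 - <<'E'
from h import *
f=lambda x,y,z:ray("top",370+x/4.6,150+y/4.6,z)
C=[f(*p,.012) for p in((107,275),(260,270),(277,522),(117,527))]
print(np.round(C,3),np.mean(C,0), [np.linalg.norm(C[i]-C[i-1]) for i in range(4)])
a,b=f(130,384,.075),f(298,381,.075);print("hinge",a,b,(a+b)/2,np.linalg.norm(a-b))
print("foot",f(178,130,.01),"bulb",f(220,75,.122))
for p in ((187,352),(265,352)):print("tab",f(*p,.125))
g=lambda x,y,z:ray("scene",225+(x-420)/5,230+y/5,z)
print("scene foot",g(641,440,.01),"hinge",(g(497,176,.075)+g(640,143,.075))/2,"tabtop",g(565,118,.125))
E
```

```text
[[ 0.618 -0.23   0.012]
 [ 0.623 -0.326  0.012]
 [ 0.465 -0.334  0.012]
 [ 0.46  -0.235  0.012]] [ 0.54151291 -0.28132233  0.012     ] [np.float64(0.1576958824564077), np.float64(0.09633127640636333), np.float64(0.15816106244523231), np.float64(0.09898521041314165)]
hinge [ 0.53965937 -0.23225714  0.075     ] [ 0.5429642  -0.33190723  0.075     ] [ 0.54131178 -0.28208218  0.075     ] 0.0997048792146209
foot [ 0.71272485 -0.27658085  0.01      ] bulb [ 0.71430998 -0.27797271  0.122     ]
tab [ 0.55079556 -0.25565248  0.125     ]
tab [ 0.55148717 -0.30008285  0.125     ]
scene foot [ 0.72314391 -0.27812085  0.01      ] hinge [ 0.54339519 -0.2808202   0.075     ] tabtop [ 0.55408982 -0.27996401  0.125     ]
```

```bash
cat >> h.py <<'E'
H=np.array([.542,-.2815,.075]);psi=.034
Q=[0,np.cos(psi/2),np.sin(psi/2),0]
ex=np.array([np.cos(psi),np.sin(psi),0])
def tcp(cx,cz):   # TCP for the front (+x) bottom fingertip edge at cx,cz (stand frame, from the hinge); nose 8 mm, half width 11 mm
    return H+ex*(cx-.011)+[0,0,cz+.008]
def go(cx,cz,v=.08,f=10):
    r=move_l(tcp(cx,cz),Q,velocity=v,force_limit=f)
    s=observe();print(round(s["time"],2),r,np.round([cx,cz],3),"err",np.round(s["position"]-tcp(cx,cz),3),"F",np.round(s["ft_force"],1),flush=True)
    return r
E
python3 - <<'E'
from h import *
import cv2
grasp()
goto(tcp(-.014,.14),Q)
print(observe()["finger_gap"],observe()["time"])
cv2.imwrite("pics/s1a.png",snapshot("scene")[:,:,::-1])
if not go(-.014,.036,.1):
    for a in np.radians([0,15,30,45,60,75]):
        if go(.036*np.sin(a)-.0025*np.cos(a),.036*np.cos(a)+.0025*np.sin(a),.05):break
b=snapshot("scene")[200:335,200:330,::-1]
cv2.imwrite("pics/s1.png",cv2.resize(b,None,fx=4,fy=4,interpolation=cv2.INTER_CUBIC))
E
```

```text
-1.5771957378790254e-05 2.4667
3.71 False [-0.014  0.036] err [ 0.    -0.     0.001] F [-0.7  0.9 -0.1]
4.09 False [-0.002  0.036] err [ 0.  0. -0.] F [0.3 0.3 0. ]
4.43 False [0.007 0.035] err [ 0.  0. -0.] F [ 0.6  1.  -0.1]
4.78 False [0.016 0.032] err [ 0.  0. -0.] F [ 0.4 -0.2 -0.5]
5.12 False [0.024 0.027] err [ 0.  0. -0.] F [ 0.2 -0.4  0.3]
5.46 False [0.03 0.02] err [ 0.  0. -0.] F [-0.8 -0.2  0. ]
5.8 False [0.034 0.012] err [-0.  0. -0.] F [-0.6 -0.5 -0. ]
```

View pics/s1.png

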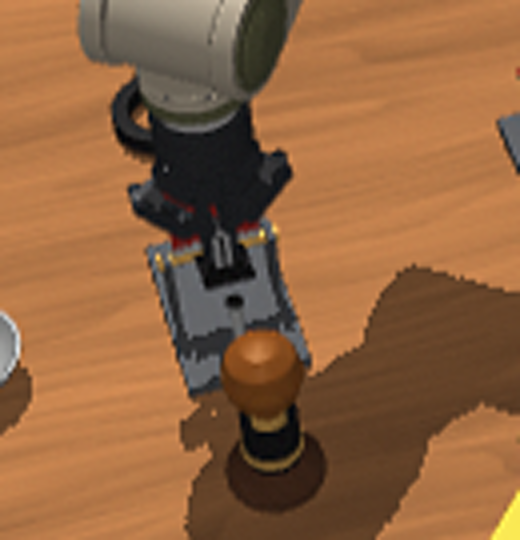

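The scene crop shows the paddle nearly upright, with red visible either side of the fingers and the tab pointing at the lamp. Next I move behind the paddle and push it over.

Run:
```python
from h import *
import cv2
r=.047
ok=not(go(.034,.10,.12) or go(-.052,.10,.12) or go(-.052,r,.1))
if ok:
    for b in np.radians([0,15,30,45,60,75,85]):
        if go(r*np.sin(b)-.0025*np.cos(b),r*np.cos(b)+.0025*np.sin(b),.05):break
    else: go(r,-.006,.02,8)
b=snapshot("scene")[200:335,200:330,::-1]
cv2.imwrite("pics/s2.png",cv2.resize(b,None,fx=4,fy=4,interpolation=cv2.INTER_CUBIC))
```

```text
6.73 False [0.034 0.1  ] err [-0.     0.    -0.001] F [ 0.2 -0.5 -0.6]
7.6 False [-0.052  0.1  ] err [ 0. -0. -0.] F [ 0.1 -0.   0.1]
8.28 False [-0.052  0.047] err [ 0. -0.  0.] F [-0.2  0.7 -0.9]
9.43 False [-0.002  0.047] err [-0.  0.  0.] F [ 0.3 -0.1  0.3]
9.82 False [0.01  0.046] err [ 0.  0. -0.] F [-1.1 -0.3  0.4]
10.21 False [0.021 0.042] err [ 0.  0. -0.] F [-0.4 -0.3  0.1]
10.6 False [0.031 0.035] err [ 0.  0. -0.] F [-0.2 -0.1 -0.3]
10.99 False [0.039 0.026] err [ 0.  0. -0.] F [-0.1  0.2 -0.4]
11.38 False [0.045 0.015] err [-0.  0. -0.] F [0.  0.2 0.1]
11.7 False [0.047 0.007] err [-0.  0. -0.] F [ 0.6 -0.2 -0.1]
12.08 True [ 0.047 -0.006] err [-0.    -0.     0.009] F [-2.   1.3  6.3]
```

View pics/s2.png

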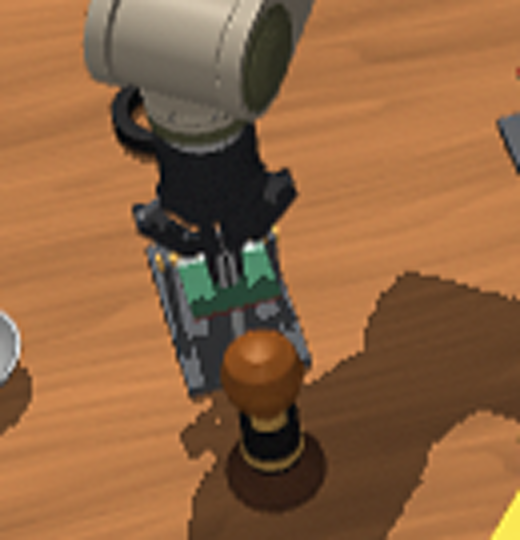

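The flag shows green, and contact came at the expected height of 2.5 mm above the hinge. I'll retreat and check.

Run:
```python
from h import *
import cv2
go(.047,.13,.12,None); go(-.15,.16,.15,None); hold(.5)
b=snapshot("top")[100:320,150:460,::-1]
cv2.imwrite("pics/s3.png",cv2.resize(b,None,fx=2.5,fy=2.5,interpolation=cv2.INTER_CUBIC))
b=snapshot("scene")[180:340,200:470,::-1]
cv2.imwrite("pics/s4.png",cv2.resize(b,None,fx=2.9,fy=2.9,interpolation=cv2.INTER_CUBIC))
```

```text
13.35 False [0.047 0.13 ] err [-0.     0.    -0.001] F [0.3 0.1 0.2]
14.82 False [-0.15  0.16] err [ 0.  0. -0.] F [ 0.  -0.1  0.3]
```

View pics/s4.png

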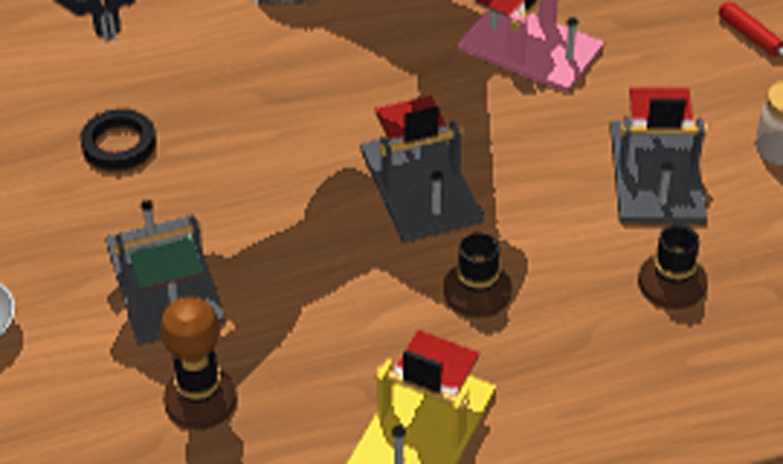

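View pics/s3.png

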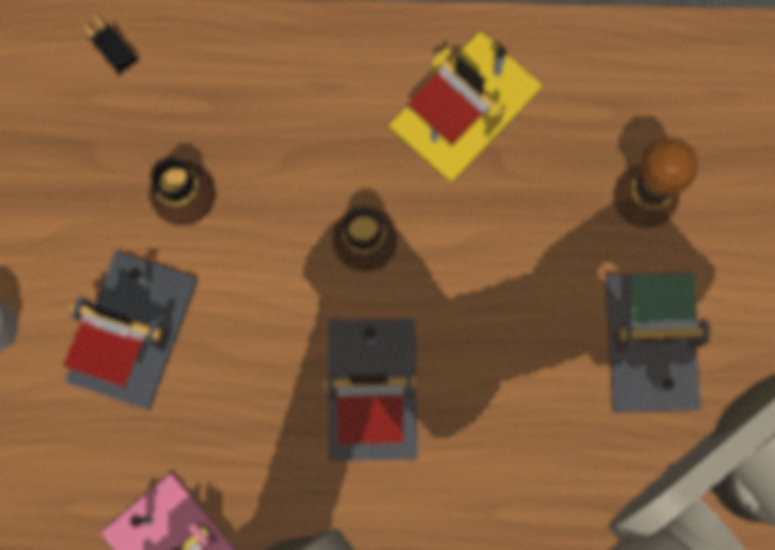

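The mended flag lies flat with green up at (663,298) in the top crop. Its stand corner is unmoved to within a pixel, the other two flags are still red, and the lamps are upright.

```bash
python3 -c "
from station import *
print(job_done())"
```

```text
the job is handed in; nothing more can be done
None
```

I pushed the mended lamp's flag fully over so it lies flat showing green, and handed the job in at about 15 s of the 48 s; the final pictures show the other two flags on red and the stands and lamps unmoved, and no verdict was returned.

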